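# Stow the long profile behind its retaining post for the drive

## Robot

A 6-joint arm with a two-finger parallel gripper is mounted at the origin on a cart in front of the work surface, level with it; the furniture and walls round the work are solid. World frame = base frame: x ahead of the robot, y to its left, z up, the work surface at z = 0. Lengths are in m, angles in degrees, forces in N, time in s.
With the tool pointing down it reaches from about 0.325 to 0.775 m from the base axis. Payload 5.5 kg.
Tool frame: the origin (TCP) lies at the centre of the arm's flange, where the gripper is bolted on; the fingertips stand 182 mm ahead of it and the grasp point (between the pads) lies 163 mm ahead of it; z points along the fingers, y is the line along which they close (so a half turn about z gives the same grasp; the last joint's range is limited). The gripper opens to 88 mm and grips with 3 to 60 N. Pads are 20 mm wide; open, the fingers measure 115 mm over their backs; the gripper's body (75 mm by 178 mm) begins 61 mm behind the grasp point.
Start: joints at [-78.822, 5.22, 70.514, -0, 104.267, -3.249], TCP at [0.149, -0.581, 0.405] pointing down, gripper open.
Joint ranges: [-164.24, 164.24], [-49.07, 125.15], [9.68, 141.18], [-86.29, 266.29], [3.28, 154.24], [-151.56, 151.56]. Speed limits (degrees/s): [147.25, 147.25, 172.46, 180, 180, 180].

## Interface

Orientations are given as [roll, pitch, yaw] about the fixed x, y, z axes, in that order (R = Rz(yaw) Ry(pitch) Rx(roll)).
In Python, from station import r gives the robot as it stands. The module is installed in compiled form; this text tells all that it offers. Calls block until the motion is done:
- r.reach(position, orientation): joint-space move of the TCP to a pose.
- r.servo_line(position, rotation=None, speed=0.15): straight line of the TCP; rotation=None keeps the orientation; speed is the mean speed in m/s.
- r.move_joints(angles): joint-space move.
- r.let_go() and r.grab(squeeze=None): open the fingers fully, or close them until they stop; squeeze is the grip in N (None keeps the last).
- r.wait(seconds).
- r.inverse_kinematics(position, orientation): joint angles nearest the present ones, or None.
- r.sense(): the state.
- r.snapshot(name): name is "scene" or "top"; returns a dict with "frame" (384x512x3 uint8, red, green, blue), "fx", "fy", "cx", "cy" (pixels), "dist_coeffs" ([k1, k2, p1, p2, k3] as OpenCV has them; the pictures are not rectified), "R" (3x3) and "t" (3): a world point X has camera coordinates R X + t. Camera axes: x right, y down, z forward; pixel columns grow to the right and rows downward; lengths in m; the calibration is good to about 2 mm. A picture is of the moment at which its call begins. There is no depth.
A pose or a line that the arm cannot do raises r.IKError and nothing moves.
- r.hand_in(): hands the job in; it is judged then, once.
The state is a dict: "clock": time; "joints": joint angles; "joint_vel": joint speeds; "joint_torque": joint torques, N m; "tcp_pos": TCP position; "orientation": TCP orientation; "contact_force": force on the tool from outside, world axes, zero at the start; "torque": the same for the moment, N m; "opening": finger opening in m; "gripper_force": force on a finger pad.
Only numpy, scipy, OpenCV 4.12 (cv2) and the standard library are available. Lean on these libraries where they do the work, as an engineer would, in place of code of your own. Each camera call takes 0.05 s, during which the arm holds its last target. There are 200 camera calls.

## Task

Before the van drives off, stow the loose slotted aluminium profile in its low three-sided dock on the worktop by pushing it with the fingertips: the retaining post in front of the dock blocks the straight way in, so angle the profile, work one end in behind the post first, then swing the other end in, until it lies fully home with its whole length flat against the back fence. Do not grasp, pinch or lift the profile, push gently, keep it flat on the worktop, and leave the vial and the sample cup standing where they are.

Things in the scene. Friction and masses are not known exactly. Their poses are not given: they have to be found in the camera images.
- bar: the loose slotted aluminium profile, a straight bar with black end caps, 20 mm wide (its x), 200 mm long (its y), 20 mm high, about 0.18 kg, sliding freely on the worktop. Origin at the centre of its underside. It lies flat in front of the dock (on the robot's side), y axis roughly to the robot's left
- bar_end_a (a point): centre of the profile's end face at its +y end (100 mm from its middle, 10 mm above its underside)
- bar_end_b (a point): centre of the profile's end face at its -y end (100 mm from its middle, 10 mm above its underside)
- dock: the fixed dock: a low aluminium fence, 18 mm high and 10 mm thick, on three sides of a bay, open towards the robot (its -x side); no floor of its own. Origin on the worktop at the middle of the back fence's inner face; x points away from the robot into the back fence, y along the back fence to the left. The bay is 236 mm long between the inner faces of the two end walls (y = -118 to +118 mm), and the end walls reach 45 mm forward (to x = -45 mm)
- post: the fixed upright steel retaining post, 14 mm in diameter, 50 mm high, origin at the centre of its foot. It stands 55 mm in front of the back fence (dock x = -55 mm), 60 mm to the left or to the right of the dock's middle (dock y = +60 or -60 mm; it differs from run to run). 48 mm are free between post and back fence. The other socket holds only a flush plug, which is no obstacle
- vial: small standing sample vial with a screw cap, 27 mm in diameter, 66 mm high, beside the left end of the dock; origin at the centre of its underside; must not be disturbed
- cup: standing sample cup with a screw lid, 62 mm in diameter, 69 mm high, beside the right end of the dock; origin at the centre of its underside; must not be disturbed

How it is judged (in metres and radians):
At the end, for the whole second after the job is handed in: the profile lies still and flat on the worktop in the bay between the end walls, both of its ends against the back fence with a gap of under 5 mm (x of bar_end_a in the frame of dock between -0.015 and -0.005 m and x of bar_end_b in the frame of dock between -0.015 and -0.005 m and y of bar in the frame of dock between -0.021 and 0.021 m and height (world z) of bar below 0.004 m and angle between bar's own z axis and vertical below 0.05 rad and linear speed of bar below 0.01 m/s); the robot touches nothing.
It fails at once if the profile is lifted off the worktop or tipped up (over 6 mm or 0.1 rad) (height (world z) of bar above 0.006 m or angle between bar's own z axis and vertical above 0.1 rad).
It fails at once if the fingers pinch the profile or press it hard (over 35 N) (contact force between the fingers and bar above 35 N).
It fails at once if the vial is moved (over 15 mm) or tipped (distance of vial from where it was at the start of the episode above 0.015 m or angle between vial's own z axis and vertical above 0.3 rad).
It fails at once if the sample cup is moved (over 15 mm) or tipped (distance of cup from where it was at the start of the episode above 0.015 m or angle between cup's own z axis and vertical above 0.3 rad).
It also fails if it takes over 70 s, if anything falls off the work surface, if the arm or the gripper's body presses on something with over 40 N, if the wrist force passes 120 N, or if a joint passes its speed limit or range.

## Working session

There is one attempt and no reset: what is moved stays moved. The work goes in short steps, each a Python script; the robot and the scene stay as the last script left them, time stands still between calls to the robot, and variables do not carry over. Pictures are saved under pics/ and viewed, at most 10 in all, crops included, and the job is handed in when it is done.

```bash
mkdir -p pics; python3 - <<'E'
from station import r
import cv2
for n in("top","scene"):
    s=r.snapshot(n); cv2.imwrite(f"pics/{n}0.png",s["frame"][:,:,::-1])
    print(n,s["fx"],s["cx"],s["dist_coeffs"],s["R"],s["t"])
print(r.sense())
E
```

```text
top 399.8499252505669 254.92104425081493 [-0.11899314  0.          0.          0.          0.        ] [[-0.01252774 -0.999779    0.01688211]
 [-0.9904935   0.01009484 -0.13718863]
 [ 0.13698789 -0.01844028 -0.99040107]] [-0.06651588  0.54620645  1.09793532]
scene 459.62168094989534 255.82791904925847 [-0.14219107  0.          0.          0.          0.        ] [[-0.78540148 -0.61866924 -0.01982152]
 [-0.37657063  0.50298162 -0.77794862]
 [ 0.49126274 -0.60353779 -0.62801517]] [0.41218171 0.28142066 0.85358997]
{'clock': 0.1, 'joints': array([-7.88198852e+01,  5.25696949e+00,  7.05734536e+01, -2.49169761e-04,
        1.04266663e+02, -3.25042204e+00]), 'joint_vel': array([ 0.03589897, -0.13924341, -0.07024912, -0.05412241,  0.04805679,
       -0.04093916]), 'joint_torque': array([ 1.76938756e-03, -4.47856736e+01, -4.07569814e+01,  6.99325791e-02,
        2.85000529e-02, -1.14854652e-04]), 'tcp_pos': array([ 0.14951268, -0.58112202,  0.40365381]), 'orientation': array([-1.79903056e+02, -5.26359133e-03,  1.44304712e+01]), 'contact_force': array([-0.78178095,  0.51763799, -0.50035665]), 'torque': array([ 0.07889632, -0.00208528,  0.00607922]), 'gripper_force': 0.0, 'opening': 0.08746320978422865}
```

View pics/top0.png

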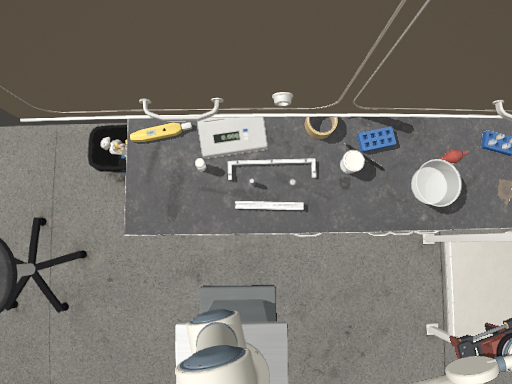

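View pics/scene0.png

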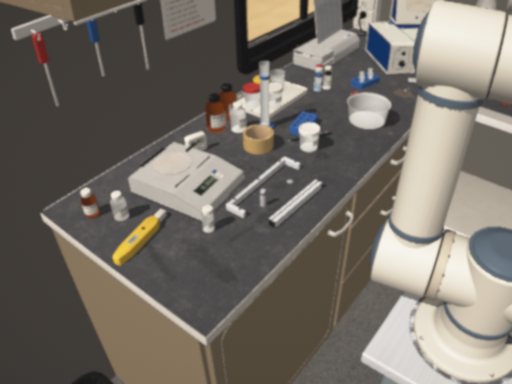

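The top view shows the dock at about (230–315, 160–178), the post at (252,182) on the left (+y) side, and the flush plug at (292,182). The bar is at (235–303, 206), the vial at (200,165) and the cup at (352,161). The scene view confirms the post is near the vial end. I'll zoom in for sub-pixel corners.

```bash
cat > h.py <<'E'
import numpy as np, cv2
from station import r
def world(s,uv,z):
    K=np.array([[s["fx"],0,s["cx"]],[0,s["fy"],s["cy"]],[0,0,1]])
    n=cv2.undistortPoints(np.float64(uv).reshape(-1,1,2),K,np.array(s["dist_coeffs"])).reshape(-1,2)
    R=np.array(s["R"]);t=np.array(s["t"]);c=-R.T@t
    d=np.c_[n,np.ones(len(n))]@R
    return c+d*((z-c[2])/d[:,2])[:,None]
def pix(s,X):
    K=np.array([[s["fx"],0,s["cx"]],[0,s["fy"],s["cy"]],[0,0,1]])
    return cv2.projectPoints(np.float64(X).reshape(-1,1,3),cv2.Rodrigues(np.array(s["R"]))[0],np.array(s["t"]),K,np.array(s["dist_coeffs"]))[0].reshape(-1,2)
def crop(s,x0,y0,w,h,k,name):
    cv2.imwrite(name,cv2.resize(s["frame"][y0:y0+h,x0:x0+w,::-1],None,fx=k,fy=k,interpolation=cv2.INTER_CUBIC))
E
python3 - <<'E'
from h import *
s=r.snapshot("top"); crop(s,190,135,180,80,4.4,"pics/c1.png")
print(world(s,[[230,163],[315,160],[252,182]],0.018), world(s,[[235,206],[303,206]],.02))
E
```

```text
[[ 0.61060628 -0.00127083  0.018     ]
 [ 0.617392   -0.25024552  0.018     ]
 [ 0.55404738 -0.06471344  0.018     ]] [[ 0.4847973  -0.01518113  0.02      ]
 [ 0.48253044 -0.21061084  0.02      ]]
```

View pics/c1.png

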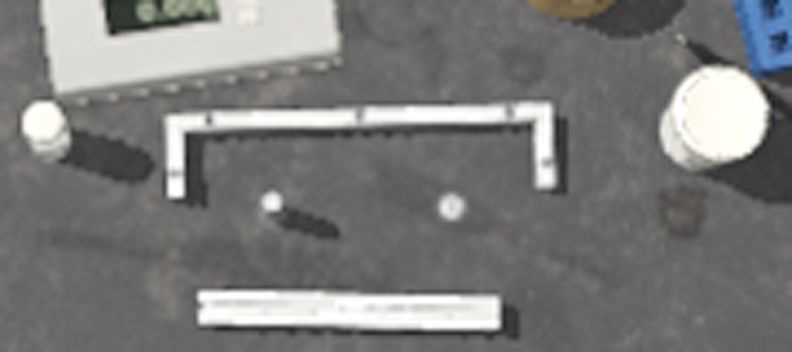

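```bash
cat >> h.py <<'E'
from scipy.optimize import minimize
def box(x0,x1,y0,y1,h): return np.array([[x,y,z] for x in(x0,x1) for y in(y0,y1) for z in(0,h)],float)
BAR=[box(-.01,.01,-.1,.1,.02)]
DOCK=[box(0,.01,-.128,.128,.018),box(-.045,.01,.118,.128,.018),box(-.045,.01,-.128,-.118,.018)]
def fit(s,boxes,p0,roi=.025,k=8):
    """pose x,y,yaw(rad) by matching a rendered silhouette to brightness"""
    def place(p):
        c,n=np.cos(p[2]),np.sin(p[2]); return [b@np.array([[c,n,0],[-n,c,0],[0,0,1]])+[p[0],p[1],0] for b in boxes]
    uv=np.vstack([pix(s,b) for b in place(p0)]); a=np.floor(uv.min(0)).astype(int)-5; e=np.ceil(uv.max(0)).astype(int)+6
    g=s["frame"][a[1]:e[1],a[0]:e[0]].min(2).astype(float); g=np.clip((g-90)/(200-90),0,1)
    def ren(p,grow=0):
        m=np.zeros((g.shape[0]*k,g.shape[1]*k),np.uint8)
        for b in place(p):
            q=cv2.convexHull(np.float32((pix(s,b)-a+.5)*k-.5))
            cv2.fillConvexPoly(m,np.int32(np.round(q*16)),255,shift=4)
        return m
    near=cv2.dilate(ren(p0),np.ones((8*k+1,8*k+1))); w=cv2.resize(near,g.shape[::-1],interpolation=cv2.INTER_AREA)/255.
    f=lambda p:float((w*(cv2.resize(ren(p),g.shape[::-1],interpolation=cv2.INTER_AREA)/255.-g)**2).sum())
    P=np.array(p0,float); best=minimize(f,P,method="Nelder-Mead",options=dict(initial_simplex=np.vstack([P,P+[.004,0,0],P+[0,.004,0],P+[0,0,.03]]),xatol=1e-5,fatol=1e-3))
    return best.x,best.fun/f([9,9,0]) if False else best.fun
def todock(D,X):
    c,n=np.cos(D[2]),np.sin(D[2]); return (np.atleast_2d(X)[:,:2]-D[:2])@np.array([[c,-n],[n,c]])
def toworld(D,X):
    c,n=np.cos(D[2]),np.sin(D[2]); return np.atleast_2d(X)@np.array([[c,n],[-n,c]])+D[:2]
E
python3 - <<'E'
from h import *
s=r.snapshot("top")
F=lambda c:[(c[0]+.5)/4.4-.5+190,(c[1]+.5)/4.4-.5+135]
D,e=fit(s,DOCK,[.606,-.126,.03]); print("dock",D,e)
B,e2=fit(s,BAR,[.483,-.113,.01]); print("bar",B,e2)
print("in dock",todock(D,B),B[2]-D[2])
for n,c,z in(("post",(271,202),.05),("plug",(452,207),0),("vial",(43,122),.066),("cup",(722,98),.069)):
    X=world(s,[F(c)],z); print(n,X,todock(D,X))
for c in((186,131),(535,124),(184,198),(537,188)): print(todock(D,world(s,[F(c)],.018)))
im=s["frame"][:,:,::-1].copy(); k=4.4
im=cv2.resize(im[135:215,190:370],None,fx=k,fy=k,interpolation=cv2.INTER_CUBIC)
def pl(P,bx,col):
    for b in bx:
        w=np.c_[toworld(P,b[:,:2]),b[:,2]]; q=(pix(s,w)-[190,135]+.5)*k-.5
        cv2.polylines(im,[np.int32(cv2.convexHull(np.float32(q)))],True,col,1)
pl(D,DOCK,(0,0,255));pl(B,BAR,(0,255,0)); cv2.imwrite("pics/f1.png",im); np.save("D.npy",D)
E
```

```text
dock [ 0.612208   -0.12169252  0.01930355] 29.234825467636412
bar [ 0.48737124 -0.11279517 -0.03425961] 15.497675744548346
in dock [[-0.12464176  0.01130533]] -0.05356316007148542
post [[ 0.55368116 -0.06216131  0.05      ]] [[-0.05736684  0.06064982]]
plug [[ 0.55644824 -0.18384415  0.        ]] [[-0.05694905 -0.06106376]]
vial [[0.60412985 0.0821564  0.066     ]] [[-0.00414188  0.20396687]]
cup [[ 0.61552975 -0.35215301  0.069     ]] [[-0.0011273  -0.23048167]]
[[-0.00354433  0.11503339]]
[[-0.00533579 -0.11697123]]
[[-0.04832003  0.11740326]]
[[-0.04844049 -0.11604561]]
```

View pics/f1.png

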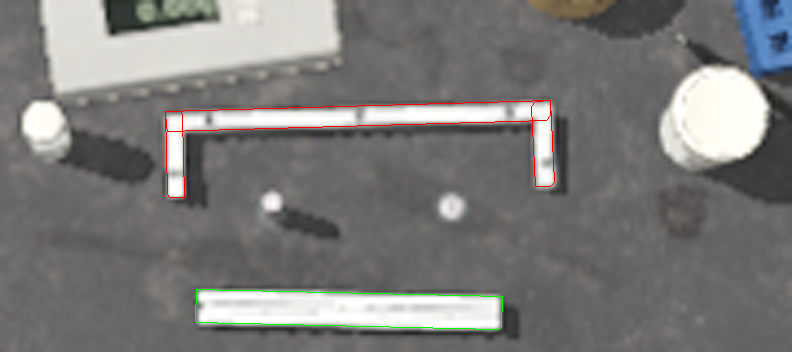

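```bash
cat >> h.py <<'E'
D=np.load("D.npy") if __import__("os").path.exists("D.npy") else None
Z=.191
def bardock(s,guess):
    """guess: dock x,y,theta(deg) -> measured same"""
    w=toworld(D,guess[:2])[0]; P,e=fit(s,BAR,[w[0],w[1],D[2]-np.radians(guess[2])])
    return [*todock(D,P)[0],np.degrees(D[2]-P[2])],e
def ori(yaw): return [180,0,(yaw+60)%180-60]   # dock-frame yaw handled by caller
def above(xy,yaw,z=.26):
    w=toworld(D,xy)[0]; r.reach([*w,z],ori(yaw+np.degrees(D[2])))
def push(a,b,yaw,fmax=12,step=.004,v=.05,down=True):
    """dock-frame straight push of the tool centre from a to b; stops on horizontal force"""
    a=np.array(a);b=np.array(b); o=ori(yaw+np.degrees(D[2]))
    if down: above(a,yaw); r.servo_line([*toworld(D,a)[0],Z],o,.1); r.wait(.2)
    f0=r.sense()["contact_force"]; n=max(1,int(np.ceil(np.linalg.norm(b-a)/step))); m=0
    for i in range(1,n+1):
        r.servo_line([*toworld(D,a+(b-a)*i/n)[0],Z],o,v)
        f=np.linalg.norm((r.sense()["contact_force"]-f0)[:2]); m=max(m,f)
        if f>fmax: print("force stop",f,i,n); break
    S=r.sense(); print("end dock",todock(D,S["tcp_pos"])[0],"z",S["tcp_pos"][2],"maxF",m,"t",S["clock"])
def up(z=.27):
    p=r.sense()["tcp_pos"]; r.servo_line([p[0],p[1],z],None,.25)
E
python3 - <<'E'
from h import *
r.grab(5)
c=np.array([-.1246,.0113]);th=3.07; u=np.array([np.sin(np.radians(th)),np.cos(np.radians(th))])
push(c+.125*u,c+.112*u,90-th,fmax=6)
print(r.sense()["opening"])
push(c+.112*u,c+.024*u,90-th,fmax=12,down=False)
up()
s=r.snapshot("top"); print(bardock(s,[-.129,-.075,3])); crop(s,190,135,180,100,4.4,"pics/c2.png")
E
```

```text
end dock [-0.11861015  0.12296675] z 0.19100832893356842 maxF 1.410674946927949 t 6.0667
0.0004517575357427112
end dock [-0.12333301  0.03500333] z 0.19100827976119097 maxF 2.3914302290553917 t 11.5667
([np.float64(-0.12359647315195156), np.float64(-0.07215972577767833), np.float64(7.6027300113614205)], np.float64(177.39900054134472))
```

View pics/c2.png

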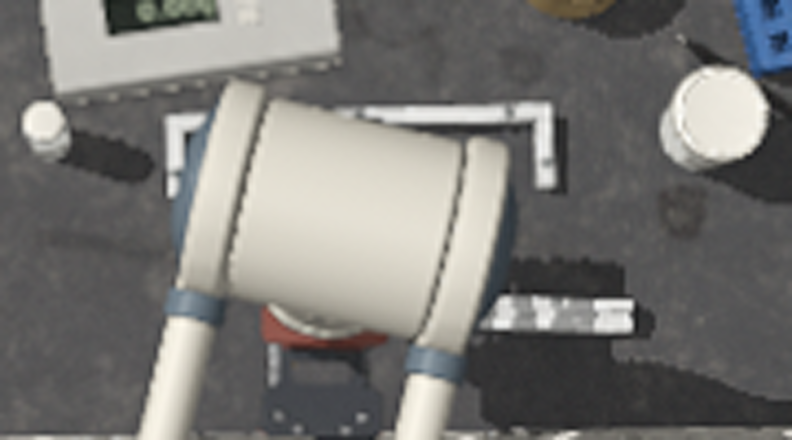

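The arm hides the middle of the bar. Its b end shows at crop (634, 298–334), consistent with the planned shift. Next I swing end a forward, then park clear of the view.

```bash
cat >> h.py <<'E'
def park(): up(); r.reach([.22,-.5,.3],[180,0,15])
E
python3 - <<'E'
from h import *
s=r.snapshot("top")
print("b end",todock(D,world(s,[[(634.5)/4.4-.5+190,316.5/4.4-.5+135]],.015)))
push([-.160,.012],[-.085,.012],0,step=.01,v=.06)
park()
s=r.snapshot("top"); print(bardock(s,[-.105,-.078,28])); crop(s,190,135,180,100,4.4,"pics/c3.png"); print(r.sense()["clock"])
E
```

```text
b end [[-0.13515142 -0.17669844]]
end dock [-0.08467521  0.01200655] z 0.1909938719543454 maxF 2.0448199690977877 t 16.9417
([np.float64(-0.1038697143290319), np.float64(-0.07484980041213726), np.float64(29.931936856222716)], np.float64(11.68724022864696))
19.2667
```

View pics/c3.png

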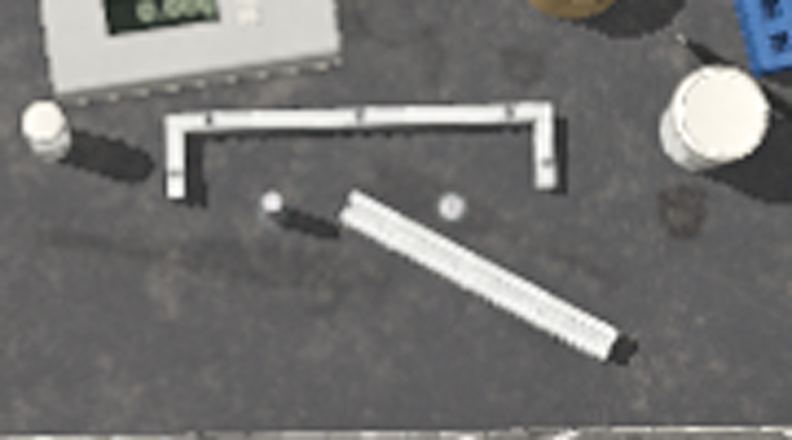

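The bar sits at 30° with end a at crop (350,205), right of the post at (271,202), and the line in behind the post clears by about 10 mm. Next comes the axial push, then the swing of end b.

```bash
python3 - <<'E'
from h import *
c=np.array([-.1039,-.0748]);th=29.9; u=np.array([np.sin(np.radians(th)),np.cos(np.radians(th))])
push(c-.125*u,c-.026*u,90-th,fmax=8,step=.01,v=.06)
up()
push([-.142,-.052],[-.065,-.052],0,fmax=8,step=.008,v=.06)
park()
s=r.snapshot("top"); print(bardock(s,[-.045,-.005,8])); crop(s,190,135,180,100,4.4,"pics/c4.png"); print(r.sense()["clock"])
E
```

```text
end dock [-0.11665874 -0.0969231 ] z 0.1909732704636622 maxF 1.6093103117543321 t 24.6333
end dock [-0.0646931  -0.05194475] z 0.19097863183749922 maxF 0.97530629162358 t 29.9167
([np.float64(-0.0315255227937475), np.float64(0.0049037183848382685), np.float64(7.354399608270731)], np.float64(42.234233731575884))
32.125
```

View pics/c4.png

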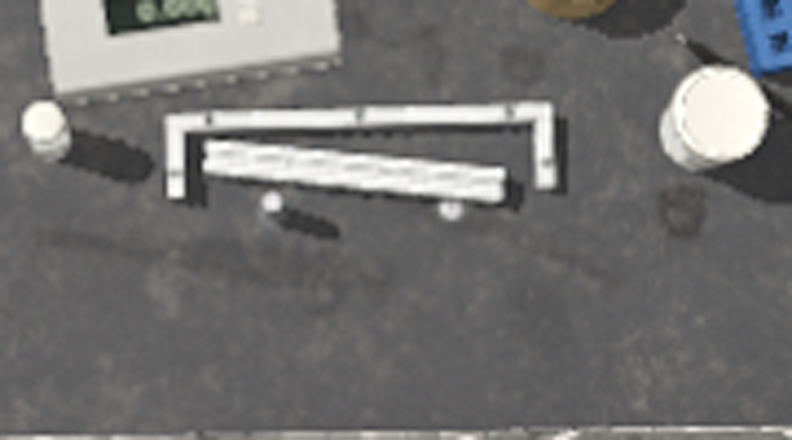

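The bar is now behind the post, spanning crop (205,158) to (505,185), with about 7° left to swing. The final push uses the open fingers as a flat pusher.

```bash
python3 - <<'E'
from h import *
r.let_go()
push([-.090,-.018],[-.042,-.018],0,fmax=8,step=.008,v=.05)
push([-.042,-.018],[-.022,-.018],0,fmax=6,step=.0015,v=.03,down=False)
p=r.sense()["tcp_pos"]; w=toworld(D,todock(D,p)[0]-[.03,0])[0]
r.servo_line([*w,Z],None,.1)
park(); r.wait(.2)
s=r.snapshot("top"); print(bardock(s,[-.012,.005,0])); crop(s,190,135,180,100,4.4,"pics/c5.png"); print(r.sense()["clock"])
E
```

```text
end dock [-0.04167531 -0.01795791] z 0.19098430213406897 maxF 0.9867355990855959 t 38.1083
force stop 10.603716743914434 7 14
end dock [-0.03317489 -0.0180442 ] z 0.19100285211211354 maxF 10.603716743914434 t 39.8583
([np.float64(-0.004417331557233472), np.float64(0.005281175133995129), np.float64(1.7997532210659766)], np.float64(177.30743884901227))
42.8083
```

View pics/c5.png

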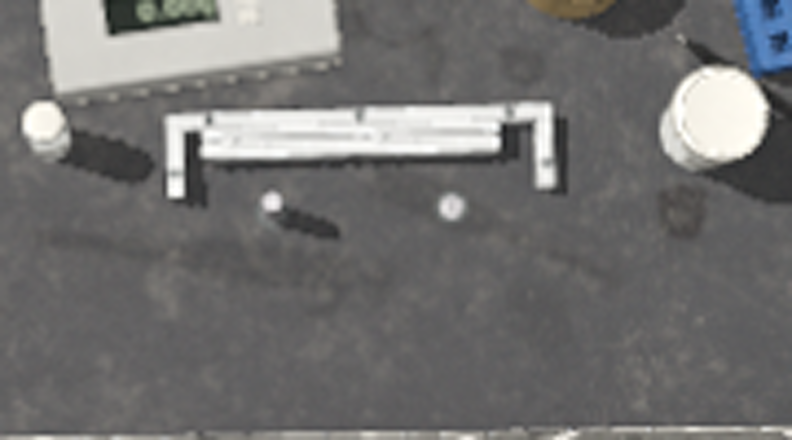

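```bash
python3 - <<'E'
from h import *
s=r.snapshot("top"); g=s["frame"].min(2).astype(float)
def edge(cols,rows):
    o=[]
    for c in cols:
        v=g[rows[0]:rows[1],c]; j=np.where((v[:-1]>=130)&(v[1:]<130))[0][-1]
        o.append((c,rows[0]+j+(v[j]-130)/(v[j]-v[j+1])))
    return np.array(o)
e=edge(range(240,301),(158,176))
X=todock(D,world(s,e,.01)); p=np.polyfit(X[:,1],X[:,0],1); print("near edge: x at y=+.1,-.1",np.polyval(p,[.1,-.1]),"rms",np.std(X[:,0]-np.polyval(p,X[:,1])))
# far edge of fence (top, z=.018), scanning upward
cols=list(range(232,312)); o=[]
for c in cols:
    v=g[150:166,c]; j=np.where((v[:-1]<130)&(v[1:]>=130))[0]
    if len(j): j=j[0]; o.append((c,150+j+(130-v[j])/(v[j+1]-v[j])))
Y=todock(D,world(s,o,.018)); m=np.abs(Y[:,0]-np.median(Y[:,0]))<.003; q=np.polyfit(Y[m,1],Y[m,0],1); print("fence far edge",np.polyval(q,[.1,-.1]))
E
```

```text
near edge: x at y=+.1,-.1 [-0.0221592  -0.02240925] rms 0.0004059165834645411
fence far edge [0.00987753 0.00990208]
```

```bash
python3 -c "
from station import r
print(r.hand_in())"
```

```text
the job is handed in; nothing more can be done
None
```

I pushed the profile in behind the post and up against the back fence, and handed the job in at about 43 s of the 70 s. The camera shows it parallel to the fence to within 0.3 mm, the vial and cup look unmoved, and the highest wrist force I read while pushing was 10.6 N. The hand-in call returned no verdict.

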